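# Unfold the clamp crank and snug a board

## Robot

A 6-joint arm with a two-finger parallel gripper is mounted at the origin on the work surface. World frame = base frame: x ahead of the robot, y to its left, z up, the work surface at z = 0. Lengths are in m, angles in rad, forces in N, time in s.
With the tool pointing down it reaches from about 0.3 to 0.75 m from the base axis. Payload 8.5 kg.
Tool frame: the origin (TCP) lies on the centre line of the jaws, within the pads' length; the fingertips stand 14 mm ahead of it and the grasp point (between the pads) lies 5 mm behind it; z points along the fingers, y is the line along which they close (so a half turn about z gives the same grasp; the last joint's range is limited). The gripper opens to 88 mm and grips with 3 to 60 N. Pads are 18 mm wide; open, the fingers measure 123 mm over their backs; the gripper's body (75 mm by 187 mm) begins 45 mm behind the grasp point.
Start: joints at [-1.462, 0.381, 1.297, -0, 1.464, -0.215], TCP at [0.175, -0.521, 0.253] pointing down, gripper open.
Joint ranges: [-3.11, 3.11], [-0.89, 2.33], [0.22, 2.48], [-1.42, 4.56], [0.17, 2.85], [-2.88, 2.88]. Speed limits (rad/s): [2.39, 2.39, 3.14, 3.14, 3.14, 3.14].

## Interface

Orientations are given as a 3x3 rotation matrix whose columns are the frame's x, y, z axes.
In Python, from rig import bot gives the robot as it stands.
- The arm moves only by the tool drive_tool, never from a script. Its argument "motion" is a list that holds one entry, the list of rows, each a list of 7 numbers: the shift along the tool's x, y, z in cm, then the turn, a rotation vector about the tool's x, y, z in degrees, then the opening, from 0 (shut) to 1 (fully open). A call has 1 to 20 rows; each row shifts and turns the commanded pose from where the row before left it, along the tool's axes as they then stand; what a row does not reach is not made up. A row lasts 1/12 s, in which the tool goes at most 41.7 mm and 7.16 degrees, less where a joint would pass 70% of its speed; a pose out of reach is approached as far as the arm can. A call is refused whole if a number of a shift passes 4.17 or a number of a turn 7.16, either way. A call with a gripper value outside its range is refused whole. The fingers move at their own pace and stop on an object; "grip_force" is the grip in N (left out, the last holds). Time passes only in rows, so rows that do not move let the fingers close. It gives the time, the measured TCP pose, the force, the opening and the grip force at its end, in the units of the state.
- bot.state(): the state, without advancing time (a new reading comes with each control period).
- bot.get_image(name): name is "scene" or "top" or "wrist"; returns a dict with "image" (400x640x3 uint8, blue, green, red), "mtx" (3x3 intrinsics, pixels), "R" (3x3) and "t" (3): a world point X has camera coordinates R X + t; the wrist camera has in their place "mount" (4x4, takes a point from camera to tool coordinates, whose origin is the TCP and whose axes are the flange's). Camera axes: x right, y down, z forward; pixel columns grow to the right and rows downward; lengths in m; the calibration is good to about 2 mm. The wrist camera is an equidistant fisheye: a pixel r from the principal point sees the ray r / f radians off the axis. A picture is of the moment at which its call begins: read the wrist's pose just before it. There is no depth.
- bot.sign_off(): hands the job in; it is judged then, once.
The state is a dict: "time_s": time; "q": joint angles; "qvel": joint speeds; "joint_torque": joint torques, N m; "position": TCP position; "orientation": TCP orientation; "force": force on the tool from outside, world axes, zero at the start; "torque": the same for the moment, N m; "finger_gap": opening from 0.0 (shut) to 1.0 (fully open); "grip_force": force on a finger pad.
Only numpy, scipy, OpenCV 4.12 (cv2) and the standard library are available. Lean on these libraries where they do the work, as an engineer would, in place of code of your own. Each camera call takes 0.05 s, during which the arm holds its last target. There are 200 camera calls.

## Task

Clamp the pine board in the bench clamp: swing the folded red crank handle all the way up, then crank it clockwise (seen from above) until the jaw holds the board firmly against the dark wooden fence. Feel for the moment when it tightens and stop there, because the soft pine bruises if it is over-tightened. Let go with the handle still standing up, and leave the tape measure, sanding block and glue bottle where they are.

Things in the scene. Friction and masses are not known exactly. Their poses are not given: they have to be found in the camera images.
- fixture: bench clamp, fixed: birch bed 190 x 370 x 12 mm (x, y, z) with a dark green gearbox 76 x 76 mm, top 52 mm above the bench. Origin: on the bench surface right under the vertical crank axis; z up, y from the gearbox to jaw, board and fence (the jaw closes towards +y). The bed runs from y = -60 to +310 mm
- axis (a point): point on the vertical crank axis, 79 mm above the bench, level with the knuckle. x axis along the crank arm to the knuckle, z up. The aluminium crank arm is 12 mm wide, its top 68 mm above the bench. Turning the crank drives the jaw 12 mm per rad. The drive has a friction of about 0.5 N m (7.7 N at the handle while moving), which holds the crank when let go; a tighter clamp eases back to about 35 N
- knuckle (a point): centre of the folding hinge at the outer end of the crank arm, 65 mm from the crank axis, 79 mm above the bench. The hinge pin is level and square to the arm: the handle swings in the upright plane through the arm. Folded, it points from here inwards over the crank axis (to 13 mm past it); up, it stands vertically over this point, its top 157 mm above the bench
- grip (a point): point on the handle's centre line, 50 mm from the knuckle; 79 mm above the bench when folded. The handle is a red cylinder 20 mm in diameter, 14 to 78 mm from the knuckle; it spins freely about its length. Pinch it across from above, lying or standing, and swung in an arc about the knuckle. Under it when folded: the narrow arm, and the gearbox top 27 mm down. x: from its free end to the knuckle
- fold (a joint): fold angle of the handle, rad: 0 lying folded, 1.571 fully up against its stop. Stiff by friction (about 0.12 N m, 2.5 N at the grip point), stays where it is left. Pinched and swung, it turns and shifts between the fingers, so that it can stop short of fully up
- crank (a joint): crank angle, rad: grows clockwise from above, starts between 0 and 0.8, at most 5.1. Once the board meets the fence, each 5.4 N of clamping adds 1 N at the handle: over 15 N holds it, 30 to 60 N (6 to 11 N extra at the handle) is a firm clamp, over 90 N (16 N extra) bruises it. It tightens somewhere from 2.9 to 4.4 rad, not known beforehand, as the fence is set by hand
- jaw: moving jaw, green, 140 mm wide, 34 mm tall, with a wooden face plate on a black rubber cushion that yields 1 mm per 20 N. Origin: on the clamp's centre line, 12 mm above the bench; its face lies 65 mm from the origin towards the board (fixture +y)
- board: loose pine board 170 x 95 x 24 mm (x along the jaw, y the clamping direction, z up) lying slightly askew on the bed, 4 to 18 mm from the fence and clear of the jaw. Origin: centre of the underside. The fence beyond is dark wood, 180 mm long, 42 mm tall; its place is not measured. The jaw slides the board (about 1 N) up to the fence before it tightens
- tape: yellow and black tape measure 70 x 36 x 66 mm standing beside the clamp; origin at the centre of its underside
- sander: cork sanding block 110 x 60 x 34 mm beside the clamp; origin at the centre of its underside
- glue: yellow glue bottle with red cap, 52 mm in diameter, 120 mm tall; origin at the centre of its underside
Things that resemble listed ones, but are neither listed nor needed, are in the scene too. What is meant by the board is not orange, pink or purple, and is the larger of those in its own colour.

How it is judged:
By the outcome, as a careful person would: the job done as asked, in the order asked, and still so for the second after the job is handed in, with the robot touching nothing.
It also fails if it takes over 66 s, if anything falls off the work surface, if the arm or the gripper's body presses on something with over 40 N, if the wrist force passes 120 N, or if a joint passes its speed limit or range.

## Working session

There is one attempt and no reset: what is moved stays moved. The work goes in short steps, Python scripts to look and compute and a tool call to move; the robot and the scene stay as the last step left them, time stands still between calls to the robot, and variables do not carry over. Pictures are saved under pics/ and viewed, at most 10 in all, crops included, and the job is handed in when it is done.

Besides the shell and the picture viewer there is one more tool, called as a command line: name --argument value ..., lists and objects as JSON in quotes. drive_tool: Moves the arm, as the interface text tells. Its arguments: {"type":"object","properties":{"motion":{"type":"array","items":{"type":"array","items":{"type":"array","items":{"type":"number"}}}},"grip_force":{"type":"number"}},"required":["motion"]}

```bash
mkdir -p pics; python3 - <<'E'
from rig import bot
import cv2,numpy as np
s=bot.state();print(s)
for n in("top","scene"):
    d=bot.get_image(n);cv2.imwrite(f"pics/{n}0.png",d["image"]);np.savez(f"{n}.npz",mtx=d["mtx"],R=d["R"],t=d["t"]);print(d["mtx"],d["R"],d["t"])
E
```

```text
{'time_s': 0.0, 'q': array([-1.46231119e+00,  3.81175508e-01,  1.29824486e+00,  1.76367103e-05,
        1.46358207e+00, -2.15298264e-01]), 'qvel': array([ 2.10721937e-03,  1.48222523e-04,  8.37398938e-05, -2.99015374e-04,
       -6.36963503e-04,  3.52847536e-04]), 'joint_torque': array([ 9.64725950e-04, -4.37928057e+01, -2.24556613e+01,  7.13887950e-02,
        3.52625165e-02, -1.27508133e-04]), 'position': array([ 0.17496011, -0.52116134,  0.25215412]), 'orientation': array([[ 9.48039123e-01,  3.18153741e-01, -1.35207595e-04],
       [ 3.18153611e-01, -9.48038138e-01,  1.40338716e-03],
       [ 3.18310919e-04, -1.37348272e-03, -9.99999006e-01]]), 'force': array([-0.05057324, -0.08086581,  0.81290026]), 'torque': array([-0.01325916, -0.0433119 ,  0.02833637]), 'grip_force': 0.0, 'finger_gap': 1.0002950375038766}
[[440.21588952   0.         315.60867066]
 [  0.         440.21588952 204.92379654]
 [  0.           0.           1.        ]] [[ 0.0151916  -0.99984434 -0.00897332]
 [-0.99853975 -0.01470525 -0.05198196]
 [ 0.05184191  0.00974991 -0.99860771]] [-0.00699228  0.56438558  1.23048677]
[[416.73532243   0.         314.96416693]
 [  0.         416.73532243 193.26276616]
 [  0.           0.           1.        ]] [[ 0.14180697  0.98978714 -0.01456734]
 [ 0.63221743 -0.10188199 -0.76806327]
 [-0.76170329  0.099707   -0.64020826]] [-0.04411008 -0.30830192  1.50668809]
```

View pics/top0.png

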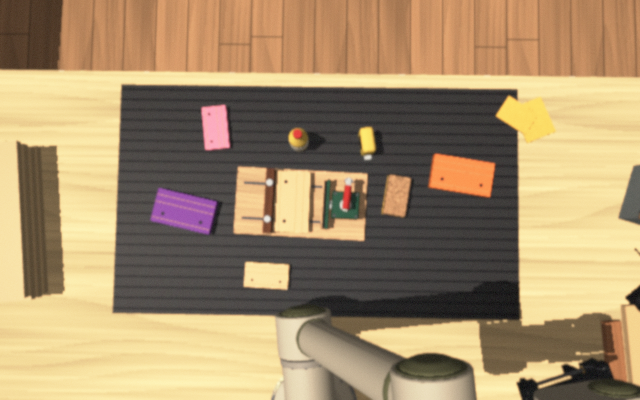

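View pics/scene0.png

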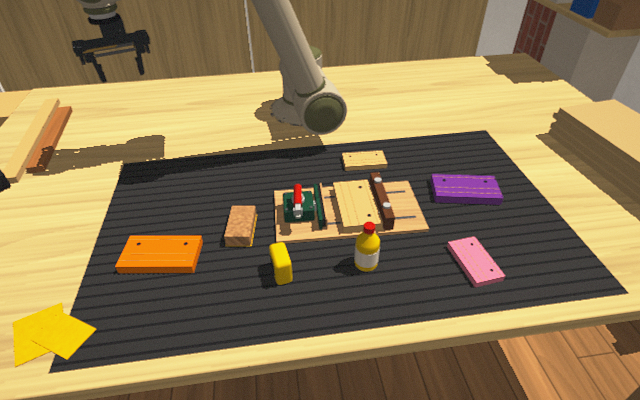

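The top view shows the clamp with its gearbox near (345,205), the red handle running from about (348,180) to (347,212), the board at (293,202) and the fence at (269,201). The sander is at (397,196), the tape at (367,140) and the glue at (298,138). I'll enlarge both views.

```bash
python3 - <<'E'
import cv2,numpy as np
a=cv2.imread("pics/top0.png")[155:255,225:415]; b=cv2.imread("pics/scene0.png")[170:250,262:342]
a=cv2.resize(a,None,fx=4,fy=4,interpolation=cv2.INTER_CUBIC)
cv2.imwrite("pics/c1.png",a)
b=cv2.resize(b,None,fx=7,fy=7,interpolation=cv2.INTER_CUBIC);cv2.imwrite("pics/c2.png",b)
E
```

```text
(no output)
```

View pics/c1.png

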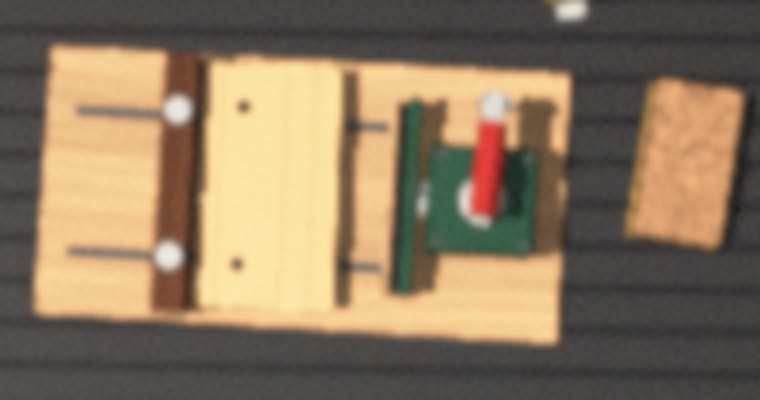

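View pics/c2.png

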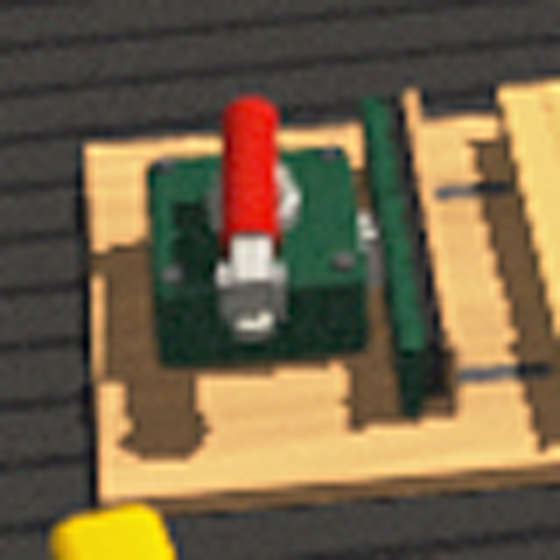

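The crops show the bed corners in c1 at (52,45), (571,72), (558,343) and (34,315). The knuckle is at (494,104), the handle's free end at (482,214), and the gearbox top spans about (430,145) to (533,255). I'll convert these to world positions.

```bash
cat > h.py <<'E'
import numpy as np
def unproj(name,u,v,z):
    d=np.load(f"{name}.npz");R,t,K=d["R"],d["t"],d["mtx"]
    r=R.T@np.linalg.solve(K,[u,v,1]);c=-R.T@t
    return c+r*(z-c[2])/r[2]
def top(u,v,z): return unproj("top",225+(u+.5)/4-.5,155+(v+.5)/4-.5,z)
def scn(u,v,z): return unproj("scene",262+(u+.5)/7-.5,170+(v+.5)/7-.5,z)
E
python3 - <<'E'
from h import *
np.set_printoptions(precision=4,suppress=True)
B=[top(*p,.012) for p in[(52,45),(571,72),(558,343),(34,315)]]
print(np.array(B)); l=lambda a,b:np.linalg.norm(a-b)
print("len",l(B[0],B[1]),l(B[2],B[3]),l(B[1],B[2]),l(B[0],B[3]))
y=(B[0]+B[3]-B[1]-B[2]);y/=np.linalg.norm(y);near=(B[1]+B[2])/2;far=(B[0]+B[3])/2
print("yaxis",y,"ang",np.degrees(np.arctan2(y[1],y[0])));c=(near+far)/2
print("axis from bed",c-y*.125)
G=[top(*p,.052) for p in[(431,145),(538,150),(530,255),(428,247)]];print("gear",np.mean(G,0),l(G[0],G[1]),l(G[1],G[2]))
k=top(494,104,.085);e=top(482,214,.083);print("kn",k,"end",e,l(k,e),np.degrees(np.arctan2(*(k-e)[1::-1])))
print("scene kn",scn(250,285,.079),"end",scn(250,105,.085), "red/alu", scn(251,238,.083))
print("top red start",top(489,122,.085))
E
```

```text
[[ 0.6728  0.2256  0.012 ]
 [ 0.6586 -0.1443  0.012 ]
 [ 0.4665 -0.1368  0.012 ]
 [ 0.4805  0.2336  0.012 ]]
len 0.37010546639624564 0.37075288702485154 0.1923043638597073 0.19245235852107714
yaxis [0.038  0.9993 0.    ] ang 87.81981536437868
axis from bed [ 0.5649 -0.0804  0.012 ]
gear [ 0.5651 -0.0796  0.052 ] 0.07348864798159818 0.07227987555849913
kn [ 0.6271 -0.0852  0.085 ] end [ 0.5535 -0.0782  0.083 ] 0.07400148430196817 -5.461623037971869
scene kn [ 0.6321 -0.0862  0.079 ] end [ 0.5446 -0.0764  0.085 ] red/alu [ 0.6133 -0.0837  0.083 ]
top red start [ 0.615 -0.082  0.085]
```

The measurements agree with the given sizes. The axis is at (0.565,-0.080), the arm yaw is about -5.3°, the knuckle is near (0.630,-0.086) and the folded grip point is near (0.580,-0.081). I'll travel above the handle first, then turn the wrist about 156° counter-clockwise. That leaves the last joint enough range to follow the crank.

drive_tool --motion '[[[2.62, -1.44, 0.3, 0, 0, 0, 0.5], [2.62, -1.44, 0.3, 0, 0, 0, 0.5], [2.62, -1.44, 0.3, 0, 0, 0, 0.5], [2.62, -1.44, 0.3, 0, 0, 0, 0.5], [2.62, -1.44, 0.3, 0, 0, 0, 0.5], [2.62, -1.44, 0.3, 0, 0, 0, 0.5], [2.62, -1.44, 0.3, 0, 0, 0, 0.5], [2.62, -1.44, 0.3, 0, 0, 0, 0.5], [2.62, -1.44, 0.3, 0, 0, 0, 0.5], [2.62, -1.44, 0.3, 0, 0, 0, 0.5], [2.62, -1.44, 0.3, 0, 0, 0, 0.5], [2.62, -1.44, 0.3, 0, 0, 0, 0.5], [2.62, -1.44, 0.3, 0, 0, 0, 0.5], [2.62, -1.44, 0.3, 0, 0, 0, 0.5], [2.62, -1.44, 0.3, 0, 0, 0, 0.5], [2.62, -1.44, 0.3, 0, 0, 0, 0.5], [2.62, -1.44, 0.3, 0, 0, 0, 0.5], [2.62, -1.44, 0.3, 0, 0, 0, 0.5], [2.62, -1.44, 0.3, 0, 0, 0, 0.5], [2.62, -1.44, 0.3, 0, 0, 0, 0.5]]]'

```text
time_s: 1.77
position: [0.5809, -0.0803, 0.1923]
orientation: [[0.948, 0.318, -0.001], [0.318, -0.948, 0.0], [-0.001, -0.0, -1.0]]
force: [1.3, 0.1, -0.1]
finger_gap: 0.501
grip_force: 0.0
```

drive_tool --motion '[[[0, 0, 0, 0, 0, -7, 0.5], [0, 0, 0, 0, 0, -7, 0.5], [0, 0, 0, 0, 0, -7, 0.5], [0, 0, 0, 0, 0, -7, 0.5], [0, 0, 0, 0, 0, -7, 0.5], [0, 0, 0, 0, 0, -7, 0.5], [0, 0, 0, 0, 0, -7, 0.5], [0, 0, 0, 0, 0, -7, 0.5], [0, 0, 0, 0, 0, -7, 0.5], [0, 0, 0, 0, 0, -7, 0.5], [0, 0, 0, 0, 0, -7, 0.5], [0, 0, 0, 0, 0, -7, 0.5], [0, 0, 0, 0, 0, -7, 0.5], [0, 0, 0, 0, 0, -7, 0.5], [0, 0, 0, 0, 0, -7, 0.5], [0, 0, 0, 0, 0, -7, 0.5], [0, 0, 0, 0, 0, -7, 0.5], [0, 0, 0, 0, 0, -7, 0.5], [0, 0, 0, 0, 0, -7, 0.5], [0, 0, 0, 0, 0, -7, 0.5]]]'

```text
time_s: 3.43
position: [0.58, -0.0816, 0.1923]
orientation: [[-0.933, 0.36, -0.001], [0.36, 0.933, 0.0], [0.001, 0.0, -1.0]]
force: [0.7, -0.1, -0.1]
finger_gap: 0.502
grip_force: 0.0
```

drive_tool --motion '[[[0, 0, 0.5, 0, 0, -5.5, 0.5], [0, 0, 1, 0, 0, -5.5, 0.5], [0, 0, 1, 0, 0, -5.5, 0.5], [0, 0, 0.5, 0, 0, 0, 0.5], [0, 0, 0, 0, 0, 0, 0.5], [0, 0, 0, 0, 0, 0, 0.5]]]'

```text
time_s: 3.93
position: [0.5801, -0.0816, 0.1627]
orientation: [[-0.996, 0.089, -0.0], [0.089, 0.996, 0.0], [0.0, 0.0, -1.0]]
force: [-0.3, -0.4, 0.2]
finger_gap: 0.499
grip_force: 0.0
```

```bash
cat >> h.py <<'E'
import cv2
def wproj(X,s,d):  # world -> wrist pixel
    p=s["orientation"].T@(np.asarray(X)-s["position"])
    M=np.linalg.inv(d["mount"]);c=M[:3,:3]@p+M[:3,3]
    a=np.arctan2(np.hypot(c[0],c[1]),c[2]);r=np.hypot(c[0],c[1])+1e-12
    K=d["mtx"];return np.array([K[0,2]+K[0,0]*a*c[0]/r,K[1,2]+K[1,1]*a*c[1]/r])
E
python3 - <<'E'
from rig import bot
from h import *
np.set_printoptions(precision=4,suppress=True)
s=bot.state();d=bot.get_image("wrist")
print(s["time_s"],s["q"],s["position"],s["orientation"][:,0],s["force"],s["finger_gap"]);print(d["mount"])
im=d["image"]
A=np.array([.565,-.080,0]);u=np.array([.9957,-.0924,0])
pts={"kn":A+.065*u+[0,0,.079],"grip":A+.015*u+[0,0,.079],"end":A-.013*u+[0,0,.079]}
for n,X in pts.items():
    p=wproj(X,s,d);print(n,p)
    cv2.drawMarker(im,tuple(int(round(v)) for v in p),(255,255,0),0,9)
cv2.imwrite("pics/w1.png",im)
E
```

```text
3.9333 [-0.3418  0.5191  1.3372  0.      1.2857 -1.8235] [ 0.5801 -0.0816  0.1627] [-0.996   0.089   0.0005] [-0.2949 -0.4241  0.2176] 0.4992133752432534
[[-0.     -0.9522 -0.3055  0.0786]
 [ 1.      0.0001 -0.0006  0.0003]
 [ 0.0006 -0.3055  0.9522 -0.1321]
 [ 0.      0.      0.      1.    ]]
kn [319.7383 270.3902]
grip [319.9543 212.0811]
end [320.0895 175.214 ]
```

View pics/w1.png

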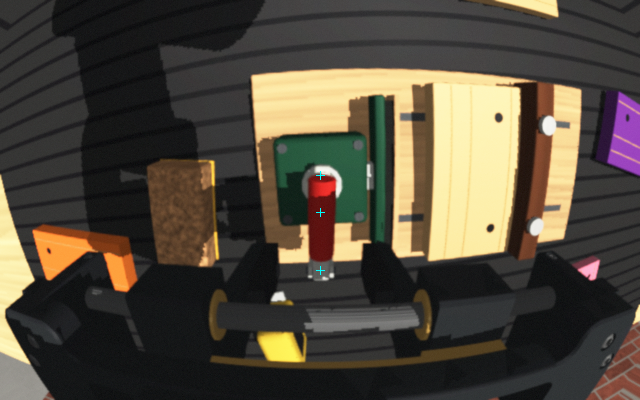

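The overlay markers lie on the handle, which runs from (322,178) to (320,278), so the localisation holds and it is centred between the open fingers. Next I'll go down and pinch.

drive_tool --motion '[[[0, 0, 2, 0, 0, 0, 0.5], [0, 0, 2, 0, 0, 0, 0.5], [0, 0, 2, 0, 0, 0, 0.5], [0, 0, 1.5, 0, 0, 0, 0.5], [0, 0, 1.0, 0, 0, 0, 0.5], [0, 0, 0, 0, 0, 0, 0.5], [0, 0, 0, 0, 0, 0, 0.2], [0, 0, 0, 0, 0, 0, 0.0], [0, 0, 0, 0, 0, 0, 0.0], [0, 0, 0, 0, 0, 0, 0.0], [0, 0, 0, 0, 0, 0, 0.0], [0, 0, 0, 0, 0, 0, 0.0]]]' --grip_force 15

```text
time_s: 4.98
position: [0.5805, -0.0809, 0.0785]
orientation: [[-0.996, 0.086, 0.001], [0.086, 0.996, 0.001], [-0.001, 0.001, -1.0]]
force: [1.4, 4.3, 3.0]
finger_gap: 0.215
grip_force: 14.4
```

drive_tool --motion '[[[-0.03, 0, -0.52, 0, 0, 0, 0], [-0.08, 0, -0.52, 0, 0, 0, 0], [-0.14, 0, -0.51, 0, 0, 0, 0], [-0.19, 0, -0.49, 0, 0, 0, 0], [-0.24, 0, -0.47, 0, 0, 0, 0], [-0.29, 0, -0.44, 0, 0, 0, 0], [-0.33, 0, -0.41, 0, 0, 0, 0], [-0.37, 0, -0.37, 0, 0, 0, 0]]]' --grip_force 15

```text
time_s: 5.65
position: [0.5964, -0.0828, 0.1143]
orientation: [[-0.996, 0.086, -0.002], [0.086, 0.996, 0.001], [0.002, 0.001, -1.0]]
force: [1.8, 2.2, -14.6]
finger_gap: 0.216
grip_force: 15.3
```

drive_tool --motion '[[[-0.41, 0, -0.33, 0, 0, 0, 0], [-0.44, 0, -0.29, 0, 0, 0, 0], [-0.47, 0, -0.24, 0, 0, 0, 0], [-0.49, 0, -0.19, 0, 0, 0, 0], [-0.51, 0, -0.14, 0, 0, 0, 0], [-0.52, 0, -0.08, 0, 0, 0, 0], [-0.52, 0, -0.03, 0, 0, 0, 0], [-0.2, 0, 0, 0, 0, 0, 0], [0, 0, 0, 0, 0, 0, 0], [0, 0, 0, 0, 0, 0, 0]]]'

```text
time_s: 6.48
position: [0.6308, -0.0859, 0.1281]
orientation: [[-0.996, 0.086, -0.005], [0.086, 0.996, 0.001], [0.005, 0.0, -1.0]]
force: [-10.1, 2.8, -6.4]
finger_gap: 0.219
grip_force: 15.0
```

```bash
python3 - <<'E'
from rig import bot
import cv2,numpy as np
s=bot.state();print(s["position"],s["force"],s["torque"],s["finger_gap"])
a=bot.get_image("scene")["image"][150:250,240:350]
b=bot.get_image("wrist")["image"][130:400,180:460]
a=cv2.resize(a,(440,400),interpolation=cv2.INTER_CUBIC);b=cv2.resize(b,(360,400))
cv2.imwrite("pics/f1.png",np.hstack([a,b[:, :360]]))
E
```

```text
[ 0.63083456 -0.0858921   0.12812024] [-10.13624436   2.80060927  -6.39456664] [ 0.61450181  1.63389316 -0.01535661] 0.2189317804111313
```

View pics/f1.png

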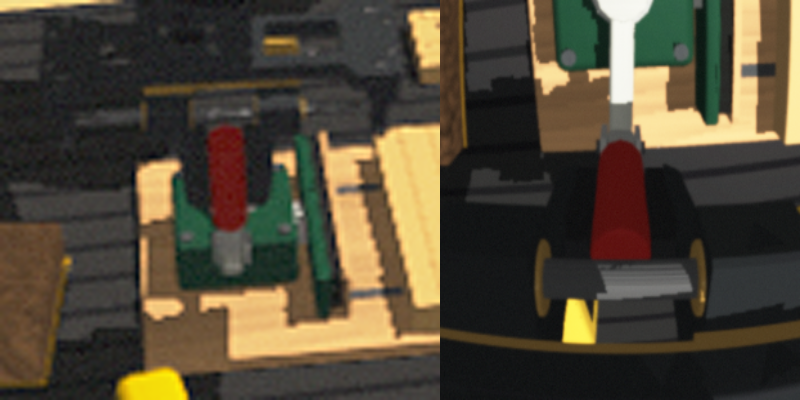

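The handle looks nearly upright, with about 10 N of reaction along -x. I'll push outward a little more to confirm the stop.

drive_tool --motion '[[[-0.15, 0, 0, 0, 0, 0, 0], [-0.15, 0, 0, 0, 0, 0, 0], [0, 0, 0, 0, 0, 0, 0], [0, 0, 0, 0, 0, 0, 0]]]' --grip_force 20

```text
time_s: 6.92
position: [0.6321, -0.0859, 0.1278]
orientation: [[-0.996, 0.086, -0.01], [0.086, 0.996, 0.001], [0.01, 0.001, -1.0]]
force: [-19.6, 3.6, -3.4]
finger_gap: 0.222
grip_force: 20.0
```

drive_tool --motion '[[[-0.15, 0, 0, 0, 0, 0, 0], [-0.15, 0, 0, 0, 0, 0, 0], [0, 0, 0, 0, 0, 0, 0], [0, 0, 0, 0, 0, 0, 0]]]'

```text
time_s: 7.25
position: [0.6339, -0.0861, 0.1276]
orientation: [[-0.996, 0.086, -0.013], [0.086, 0.996, 0.002], [0.013, 0.001, -1.0]]
force: [-25.2, 3.0, -2.6]
finger_gap: 0.22
grip_force: 20.0
```

The force rises to 25 N, so the handle is against its stop. I'll open a little, move back over the knuckle without dragging the handle, and grip again firmly.

drive_tool --motion '[[[0, 0, 0, 0, 0, 0, 0.4], [0, 0, 0, 0, 0, 0, 0.4], [0, 0, 0, 0, 0, 0, 0.4], [0.4, 0, 0, 0, 0, 0, 0.4], [0.4, 0, 0, 0, 0, 0, 0.4], [0, 0, 0, 0, 0, 0, 0.4], [0, 0, 0, 0, 0, 0, 0.4]]]'

```text
time_s: 7.83
position: [0.6302, -0.0861, 0.1284]
orientation: [[-0.996, 0.086, 0.001], [0.086, 0.996, -0.0], [-0.001, -0.0, -1.0]]
force: [-0.3, 0.2, 0.2]
finger_gap: 0.399
grip_force: 0.0
```

```bash
python3 - <<'E'
from rig import bot
from h import *
np.set_printoptions(precision=4,suppress=True)
s=bot.state();d=bot.get_image("wrist");im=d["image"]
print(s["position"],s["force"],s["q"])
A=np.array([.565,-.080,0]);u=np.array([.9957,-.0924,0])
for z in(.079,.093,.157):
    p=wproj(A+.065*u+[0,0,z],s,d);print(p);cv2.drawMarker(im,tuple(int(round(v)) for v in p),(255,255,0),0,7)
cv2.imwrite("pics/w2.png",cv2.resize(im[180:340,220:420],(750,600),interpolation=cv2.INTER_CUBIC))
E
```

```text
[ 0.6302 -0.0861  0.1284] [-0.2554  0.233   0.1686] [-0.3215  0.6335  1.2257 -0.      1.2817 -1.8058]
[319.6044 229.9189]
[319.5661 239.2103]
[319.3006 304.3967]
```

View pics/w2.png

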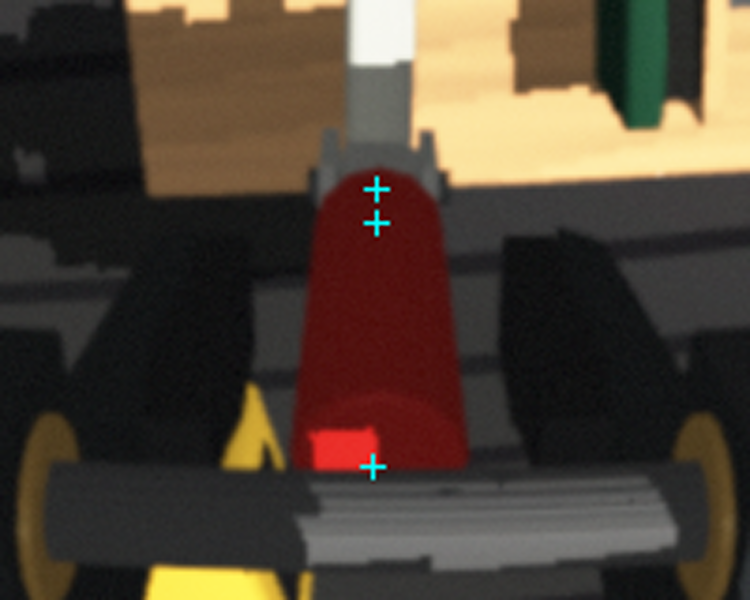

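The markers fall on the knuckle base and the top face (top centre about (375,465)), so the handle is upright. Next I'll grip and crank clockwise with the tool turning along.

drive_tool --motion '[[[0, 0, 0, 0, 0, 0, 0.0], [0, 0, 0, 0, 0, 0, 0.0], [0, 0, 0, 0, 0, 0, 0.0], [0, 0, 0, 0, 0, 0, 0.0], [0.01, -0.23, 0, 0, 0, 2, 0], [0.02, -0.45, 0, 0, 0, 4, 0], [0.025, -0.57, 0, 0, 0, 5, 0], [0.025, -0.57, 0, 0, 0, 5, 0], [0.025, -0.57, 0, 0, 0, 5, 0], [0.025, -0.57, 0, 0, 0, 5, 0]]]' --grip_force 25

```text
time_s: 8.72
position: [0.6217, -0.1125, 0.1281]
orientation: [[-0.856, 0.517, 0.002], [0.517, 0.856, 0.003], [-0.0, 0.003, -1.0]]
force: [3.4, 8.5, -0.4]
finger_gap: 0.216
grip_force: 25.0
```

drive_tool --motion '[[[0.025, -0.57, 0, 0, 0, 5, 0], [0.025, -0.57, 0, 0, 0, 5, 0], [0.025, -0.57, 0, 0, 0, 5, 0], [0.025, -0.57, 0, 0, 0, 5, 0], [0.025, -0.57, 0, 0, 0, 5, 0], [0.025, -0.57, 0, 0, 0, 5, 0], [0.025, -0.57, 0, 0, 0, 5, 0], [0.025, -0.57, 0, 0, 0, 5, 0], [0.025, -0.57, 0, 0, 0, 5, 0], [0.025, -0.57, 0, 0, 0, 5, 0]]]'

```text
time_s: 9.55
position: [0.5767, -0.1446, 0.1282]
orientation: [[-0.153, 0.988, 0.004], [0.988, 0.153, 0.0], [-0.0, 0.004, -1.0]]
force: [9.1, 2.0, -3.2]
finger_gap: 0.217
grip_force: 25.0
```

drive_tool --motion '[[[0.025, -0.57, 0, 0, 0, 5, 0], [0.025, -0.57, 0, 0, 0, 5, 0], [0.025, -0.57, 0, 0, 0, 5, 0], [0.025, -0.57, 0, 0, 0, 5, 0], [0.025, -0.57, 0, 0, 0, 5, 0], [0.025, -0.57, 0, 0, 0, 5, 0], [0.025, -0.57, 0, 0, 0, 5, 0], [0.025, -0.57, 0, 0, 0, 5, 0]]]'

```text
time_s: 10.22
position: [0.5328, -0.1378, 0.1283]
orientation: [[0.518, 0.855, 0.004], [0.855, -0.518, -0.003], [-0.001, 0.006, -1.0]]
force: [6.6, -6.4, -5.3]
finger_gap: 0.221
grip_force: 25.0
```

```bash
cat > f.py <<'E'
from rig import bot
import numpy as np
s=bot.state();R=s["orientation"];F=R.T@s["force"];p=s["position"]-[.565,-.080,0]
print("F tool",F.round(1),"r",np.hypot(*p[:2]).round(4),"ang",np.degrees(np.arctan2(p[1],p[0])).round(1),"yaw",np.degrees(np.arctan2(R[1,0],R[0,0])).round(1),"z",p[2].round(4),"q6",s["q"][5].round(2),"t",s["time_s"])
E
python3 f.py; python3 - <<'E'
from rig import bot
import cv2
d=bot.get_image("top")["image"];cv2.imwrite("pics/t2.png",cv2.resize(d[150:260,220:390],None,fx=4,fy=4,interpolation=cv2.INTER_CUBIC))
E
```

```text
F tool [-2.1  8.9  5.3] r 0.0662 ang -119.1 yaw 58.8 z 0.1283 q6 0.08 t 10.2167
```

View pics/t2.png

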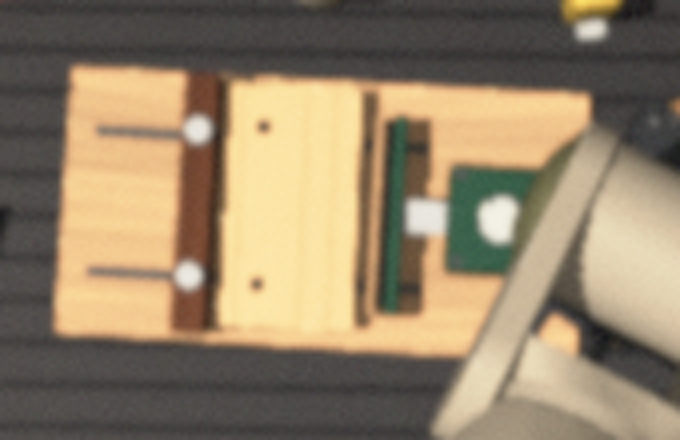

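The jaw's wooden face is near column 382, still about 14 mm from the board edge at column 362, and the board is a few mm short of the fence. So about 60° more is safe.

drive_tool --motion '[[[0.025, -0.57, 0, 0, 0, 5, 0], [0.025, -0.57, 0, 0, 0, 5, 0], [0.025, -0.57, 0, 0, 0, 5, 0], [0.025, -0.57, 0, 0, 0, 5, 0], [0.025, -0.57, 0, 0, 0, 5, 0], [0.025, -0.57, 0, 0, 0, 5, 0], [0.025, -0.57, 0, 0, 0, 5, 0], [0.025, -0.57, 0, 0, 0, 5, 0], [0.025, -0.57, 0, 0, 0, 5, 0], [0.025, -0.57, 0, 0, 0, 5, 0]]]'

```text
time_s: 11.1
position: [0.4995, -0.0923, 0.128]
orientation: [[0.988, 0.153, -0.002], [0.153, -0.988, -0.004], [-0.003, 0.004, -1.0]]
force: [-5.9, -11.6, 1.2]
finger_gap: 0.223
grip_force: 25.0
```

```bash
python3 f.py
```

```text
F tool [-7.6 10.6 -1.1] r 0.0666 ang -169.4 yaw 8.8 z 0.128 q6 1.01 t 11.1
```

drive_tool --motion '[[[0.015, -0.34, 0, 0, 0, 3, 0], [0.015, -0.34, 0, 0, 0, 3, 0], [0.015, -0.34, 0, 0, 0, 3, 0]]]'

```text
time_s: 11.35
position: [0.4984, -0.0817, 0.128]
orientation: [[1.0, -0.001, -0.004], [-0.001, -1.0, -0.003], [-0.004, 0.003, -1.0]]
force: [-8.7, -10.7, 1.9]
finger_gap: 0.217
grip_force: 25.0
```

```bash
python3 f.py
```

```text
F tool [-8.7 10.7 -1.8] r 0.0666 ang -178.5 yaw -0.1 z 0.128 q6 1.18 t 11.35
```

The radial force shows the tool being pulled inward about 1.5 mm, which could tip the handle off its stop. I'll bias outward so it stays against the stop, then continue.

drive_tool --motion '[[[-0.1, -0.11, 0, 0, 0, 1, 0], [-0.1, -0.11, 0, 0, 0, 1, 0], [-0.1, -0.11, 0, 0, 0, 1, 0]]]'

```text
time_s: 11.6
position: [0.4973, -0.0785, 0.1282]
orientation: [[0.999, -0.052, 0.001], [-0.052, -0.999, -0.003], [0.001, 0.003, -1.0]]
force: [2.9, -8.1, -5.2]
finger_gap: 0.218
grip_force: 25.0
```

```bash
python3 f.py
```

```text
F tool [3.3 8.  5.2] r 0.0678 ang 178.7 yaw -3.0 z 0.1282 q6 1.23 t 11.6
```

drive_tool --motion '[[[0.0, -0.34, 0, 0, 0, 3, 0], [0.01, -0.34, 0, 0, 0, 3, 0], [0.01, -0.34, 0, 0, 0, 3, 0]]]'

```text
time_s: 11.85
position: [0.4982, -0.0684, 0.1281]
orientation: [[0.978, -0.21, 0.0], [-0.21, -0.978, -0.003], [0.001, 0.003, -1.0]]
force: [-1.8, -9.0, -1.7]
finger_gap: 0.22
grip_force: 25.0
```

```bash
python3 f.py
```

```text
F tool [0.1 9.1 1.7] r 0.0678 ang 170.1 yaw -12.1 z 0.1281 q6 1.41 t 11.85
```

drive_tool --motion '[[[0.01, -0.34, 0, 0, 0, 3, 0], [0.01, -0.34, 0, 0, 0, 3, 0], [0.01, -0.34, 0, 0, 0, 3, 0]]]'

```text
time_s: 12.1
position: [0.5006, -0.0587, 0.1281]
orientation: [[0.933, -0.36, -0.001], [-0.36, -0.933, -0.004], [0.0, 0.004, -1.0]]
force: [-5.0, -10.9, -0.3]
finger_gap: 0.217
grip_force: 25.0
```

```bash
python3 f.py
```

```text
F tool [-0.8 12.   0.4] r 0.0678 ang 161.7 yaw -21.1 z 0.1281 q6 1.59 t 12.1
```

drive_tool --motion '[[[0.0, -0.17, 0, 0, 0, 1.5, 0], [0.0, -0.17, 0, 0, 0, 1.5, 0]]]'

```text
time_s: 12.27
position: [0.5016, -0.0558, 0.128]
orientation: [[0.914, -0.407, -0.002], [-0.407, -0.914, -0.004], [-0.0, 0.005, -1.0]]
force: [-5.9, -12.9, 0.4]
finger_gap: 0.219
grip_force: 25.0
```

```bash
python3 f.py
```

```text
F tool [-0.1 14.1 -0.4] r 0.0678 ang 159.1 yaw -24.0 z 0.128 q6 1.65 t 12.2667
```

drive_tool --motion '[[[0.0, -0.17, 0, 0, 0, 1.5, 0], [0.0, -0.17, 0, 0, 0, 1.5, 0]]]'

```text
time_s: 12.43
position: [0.5028, -0.053, 0.128]
orientation: [[0.891, -0.454, -0.003], [-0.454, -0.891, -0.005], [-0.0, 0.005, -1.0]]
force: [-7.0, -13.7, 1.1]
finger_gap: 0.218
grip_force: 25.0
```

```bash
python3 f.py
```

```text
F tool [-0.  15.4 -1. ] r 0.0678 ang 156.5 yaw -27.0 z 0.128 q6 1.71 t 12.4333
```

The drive is tightening: the force went from about 9 N to 15.4 N, rising steadily with angle. One more small step brings it to the middle of the firm range.

drive_tool --motion '[[[0.0, -0.17, 0, 0, 0, 1.5, 0], [0.0, -0.17, 0, 0, 0, 1.5, 0]]]'

```text
time_s: 12.6
position: [0.5041, -0.0501, 0.128]
orientation: [[0.866, -0.5, -0.004], [-0.5, -0.866, -0.005], [-0.001, 0.006, -1.0]]
force: [-9.2, -15.4, 1.9]
finger_gap: 0.223
grip_force: 25.1
```

```bash
python3 f.py
```

```text
F tool [-0.2 18.  -1.8] r 0.0679 ang 153.9 yaw -30.0 z 0.128 q6 1.77 t 12.6
```

It reads 18 N, about 9 N extra, or roughly 48 N of clamping. I'll stop cranking, relax the tangential load, push outward gently against the handle's stop, then release.

drive_tool --motion '[[[0, 0.1, 0, 0, 0, 0, 0], [0, 0.1, 0, 0, 0, 0, 0], [-0.1, 0, 0, 0, 0, 0, 0], [-0.1, 0, 0, 0, 0, 0, 0], [-0.1, 0, 0, 0, 0, 0, 0], [-0.1, 0, 0, 0, 0, 0, 0], [0, 0, 0, 0, 0, 0, 0]]]'

```text
time_s: 13.18
position: [0.5027, -0.05, 0.1282]
orientation: [[0.866, -0.499, 0.005], [-0.499, -0.866, -0.005], [0.007, 0.002, -1.0]]
force: [7.9, -11.2, -8.2]
finger_gap: 0.222
grip_force: 25.0
```

```bash
python3 f.py
```

```text
F tool [12.4  5.7  8.3] r 0.0691 ang 154.3 yaw -30.0 z 0.1282 q6 1.76 t 13.1833
```

drive_tool --motion '[[[0, 0.08, 0, 0, 0, 0, 0], [0.1, 0, 0, 0, 0, 0, 0], [0, 0, 0, 0, 0, 0, 0.4], [0, 0, 0, 0, 0, 0, 0.45], [0, 0, 0, 0, 0, 0, 0.45], [0, 0, -0.5, 0, 0, 0, 0.45], [0, 0, -1.5, 0, 0, 0, 0.45], [0, 0, -2.5, 0, 0, 0, 0.45], [0, 0, -2.5, 0, 0, 0, 0.45], [0, 0, -2.5, 0, 0, 0, 0.45], [0, 0, -2, 0, 0, 0, 0.45], [0, 0, 0, 0, 0, 0, 0.45], [0, 0, 0, 0, 0, 0, 0.45]]]'

```text
time_s: 14.27
position: [0.5013, -0.0487, 0.2438]
orientation: [[0.867, -0.499, 0.002], [-0.499, -0.867, -0.001], [0.002, -0.0, -1.0]]
force: [-0.4, 0.3, -0.7]
finger_gap: 0.452
grip_force: 0.0
```

```bash
python3 f.py; python3 - <<'E'
from rig import bot
from h import *
np.set_printoptions(precision=4,suppress=True)
s=bot.state();d=bot.get_image("wrist");w=d["image"]
for z in(.079,.093,.157):
    c=s["position"].copy();
    a=np.radians(153.9);P=np.array([.564+.065*np.cos(a),-.080+.065*np.sin(a),z]);p=wproj(P,s,d);print(p);cv2.drawMarker(w,tuple(int(round(v)) for v in p),(255,255,0),0,7)
t=bot.get_image("top")["image"][150:260,220:400]
S=bot.get_image("scene")["image"][160:250,260:440]
S=cv2.resize(S,(400,200),interpolation=cv2.INTER_CUBIC);t=cv2.resize(t,(400,244),interpolation=cv2.INTER_CUBIC)
w=cv2.resize(w[100:400,140:440],(400,400));R=np.zeros((444,400,3),np.uint8);R[:400]=w
cv2.imwrite("pics/end.png",np.hstack([np.vstack([S,t]),R]))
E
```

```text
F tool [-0.5 -0.1  0.7] r 0.071 ang 153.8 yaw -29.9 z 0.2438 q6 1.76 t 14.2667
[320.5529 180.8698]
[320.5792 184.4518]
[320.7369 206.1523]
```

View pics/end.png

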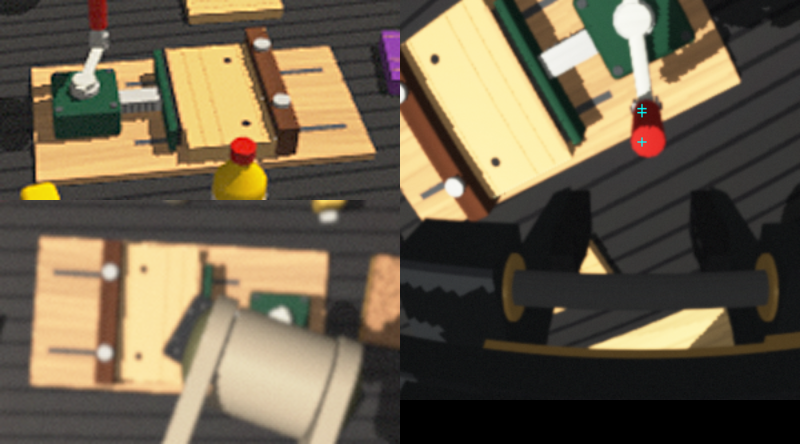

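The board is flush between the jaw and the fence. The handle stands upright, with its top at (647,142) over its base at (648,105). The glue, tape and sander look undisturbed.

```bash
python3 -c "
from rig import bot
print(bot.sign_off())"
```

```text
the job is handed in; nothing more can be done
None
```

I clamped the pine board against the fence at an estimated 48 N, which should ease back to about 35 N after release. The handle is up and let go, the tape, sander and glue were not touched, and I handed the job in at about 14 s.

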